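# Load the filter cartridge into the air cleaner

## Robot

A 6-joint arm with a two-finger parallel gripper is mounted at the origin on the work surface. World frame = base frame: x ahead of the robot, y to its left, z up, the work surface at z = 0. Lengths are in m, angles in rad, forces in N, time in s.
With the tool pointing down it reaches from about 0.25 to 0.85 m from the base axis. Payload 12.5 kg.
Tool frame: the origin (TCP) lies midway between the tips of the shut fingers; the grasp point (between the pads) lies 19 mm behind it (r.hold_point_z is the distance from the TCP to the grasp point, in m); z points along the fingers, y is the line along which they close (so a half turn about z gives the same grasp; the last joint's range is limited). The gripper opens to 93 mm and grips with 3 to 60 N. Pads are 15 mm wide; open, the fingers measure 128 mm over their backs; the gripper's body (75 mm by 188 mm) begins 65 mm behind the grasp point.
Start: joints at [-1.256, 0.351, 1.652, -0, 1.139, -0.085], TCP at [0.214, -0.507, 0.219] pointing down, gripper open.
Joint ranges: [-2.75, 2.75], [-0.79, 2.1], [0.01, 2.65], [-1.57, 4.71], [0.07, 3.14], [-2.87, 2.87]. Speed limits (rad/s): [2.22, 2.22, 2.79, 3.14, 3.14, 3.14].

## Interface

Orientations are given as a rotation vector (axis times angle).
In Python, from station import r gives the robot as it stands.
- The arm moves only by the shell command python3 nudge.py 'ROWS' [OPENING]. ROWS is a JSON list of rows, 1 to 8 of them, each of 6 numbers: dx, dy, dz in m, then a rotation vector rx, ry, rz in rad; each row is the pose to reach, as a shift and turn from the pose commanded when the command began, along the tool's axes at that moment; what a row does not reach only later rows make up. A row lasts 1/12 s, in which the tool goes at most 0.0417 m and 0.125 rad, less where a joint would pass 70% of its speed; a pose out of reach is approached as far as the arm can. OPENING is the opening from 0.0 (shut) to 1.0 (fully open), set as the command begins (- or left out keeps the last). The fingers move at their own pace and stop on an object; the grip force is fixed at half the most. Time passes only in rows, so rows that do not move let the fingers close. It prints the time, the measured TCP pose, the force, the opening and the grip force at its end.
- r.state(): the state, without advancing time (a new reading comes with each control period).
- r.grab_frame(name): name is "scene" or "side" or "wrist"; returns the picture (384x512x3 uint8, red, green, blue); there is no depth.
- r.camera_params(name): a dict with "fx", "fy", "cx", "cy" (pixels), "rvec" (rotation vector, rad) and "tvec" (3), from world to camera coordinates, as OpenCV has them; the wrist camera has in their place "hand_eye" (4x4, takes a point from camera to tool coordinates, whose origin is the TCP and whose axes are the flange's). Camera axes: x right, y down, z forward; pixel columns grow to the right and rows downward; lengths in m; the calibration is good to about 2 mm. The wrist camera is an equidistant fisheye: a pixel r from the principal point sees the ray r / f radians off the axis. A picture is of the moment at which its call begins: read the wrist's pose just before it. camera_params takes no time and is no camera call.
- r.job_done(): hands the job in; it is judged then, once.
The state is a dict: "t": time; "qpos": joint angles; "qd": joint speeds; "joint_efforts": joint torques, N m; "tool_pos": TCP position; "tool_rot": TCP orientation; "ft_force": force on the tool from outside, world axes, zero at the start; "wrist_torque": the same for the moment, N m; "grip_width": opening from 0.0 (shut) to 1.0 (fully open); "grasp_force": force on a finger pad.
Only numpy, scipy, OpenCV 4.12 (cv2) and the standard library are available. Lean on these libraries where they do the work, as an engineer would, in place of code of your own. Each camera call takes 0.05 s, during which the arm holds its last target. There are 200 camera calls.

## Task

The air cleaner on the conservation bench has an empty filter bay. Stand the wide rectangular filter cartridge (not the slim one or the round one) upright in the bay on top of the air cleaner, then push it down fully and let go, so that the push-push catch holds it down; a further full push would pop it up again.

Things in the scene. Friction and masses are not known exactly. Their poses are not given: they have to be found in the camera images.
- wide_cartridge: White rectangular block, 60 mm (x) by 44 mm (y) by 50 mm tall, about 0.15 kg, centred grey grip rib on top 44 mm long (x), 14 mm thick (y), 26 mm high; 76 mm overall. Origin: centre of its underside, z up; starts upright on the bench. Fits either way round. Bystanders of the same height and colours: a slim cartridge (60 by 22 mm block) and a round one (50 mm diameter).
- air_cleaner: Fixed grey box on the bench, 190 mm (x) by 150 mm (y) by 95 mm tall; origin: centre of its underside. In the middle of its top is the filter bay, a vertical well 72 mm (x) by 56 mm (y), with a black collar round its mouth flaring 8 mm up and 8 mm outwards. The cartridge's x goes along the well's x.
- bay_floor (a point): Centre of the flat carriage floor that carries the cartridge in the bay; z up, x and y as the air cleaner's. Moves with the carriage: 65 mm above the bench when up (start); a cartridge standing on it then has its block's top 20 mm above the box's top and its rib's top 141 mm above the bench.
- carriage (a joint): Downward travel in m: 0 = sprung up (start), about 0.018 = held by the catch (block about level with the box's top), 0.027 = firm bottom stop. Pushing takes 2 to 6 N, rising sharply past 10 N at the stop. Pushed 26 mm or more and let go, it rises a little and stays held; pushed less, it may spring back up. When held, another push to the stop and letting go sends it back up.

How it is judged:
On the way:
1. the wide cartridge is set into the bay while the carriage is still up (distance between wide_cartridge and bay_floor below 0.015 m and value of joint carriage below 0.008 m), for 0.05 s.
At the end, for the whole second after the job is handed in: The carriage is held down by its catch (travel between 14 and 24 mm) with the wide cartridge standing in the bay, its underside within 15 mm of the carriage floor's centre and upright within 11 degrees, at rest and released (value of joint carriage between 0.014 and 0.024 m and distance between wide_cartridge and bay_floor below 0.015 m and angle between wide_cartridge's own z axis and vertical below 0.2 rad and linear speed of wide_cartridge below 0.02 m/s); the robot touches nothing.
It also fails if it takes over 48 s, if anything falls off the work surface, if the arm or the gripper's body presses on something with over 40 N, if the wrist force passes 120 N, or if a joint passes its speed limit or range.

## Working session

There is one attempt and no reset: what is moved stays moved. The work goes in short steps, Python scripts to look and compute and a shell command to move; the robot and the scene stay as the last step left them, time stands still between calls to the robot, and variables do not carry over. Pictures are saved under pics/ and viewed, at most 10 in all, crops included, and the job is handed in when it is done.

```bash
ls; mkdir -p pics
python3 - <<'E'
from station import r
import cv2
for n in ("scene","side","wrist"):
    p=r.camera_params(n); print(n,{k:(v if not hasattr(v,'tolist') else v.tolist()) for k,v in p.items()})
    cv2.imwrite(f"pics/{n}0.png",r.grab_frame(n)[:,:,::-1])
s=r.state();print(s['t'],s['tool_pos'],s['tool_rot'],r.hold_point_z)
E
```

```text
nudge.py
pics
station.py
scene {'fx': 495.79782078443816, 'fy': 495.79782078443816, 'cx': 254.93441828138538, 'cy': 193.94016221940697, 'rvec': [1.8441435114840365, 1.8780408818160927, -0.6064801694449197], 'tvec': [0.040646045764333255, -0.40073685397376746, 1.5301966506499882]}
side {'fx': 364.94341181104596, 'fy': 364.94341181104596, 'cx': 256.642034092682, 'cy': 196.37889464712524, 'rvec': [2.1708847280214423, -0.12705757790262656, 0.06944315359897962], 'tvec': [-0.533570524504062, 0.06071227127460678, 0.7464579128098112]}
wrist {'fx': 297.3186396354542, 'fy': 297.3186396354542, 'cx': 254.7902450855675, 'cy': 190.96631205348243, 'hand_eye': [[-0.0010897463887674882, -0.9701450621876762, -0.24252292832982966, 0.06619818982691068], [0.9999978879155245, -0.0006345927508921909, -0.001954854605368745, 0.0003126306169907167], [0.0017425892504499935, -0.24252454639666488, 0.9701437047045112, -0.1672044458368848], [0.0, 0.0, 0.0, 1.0]]}
0.15 [ 0.2140149  -0.5063439   0.21820869] [-3.07808442e+00 -6.23700345e-01  1.84482686e-04] 0.0188
```

View pics/scene0.png

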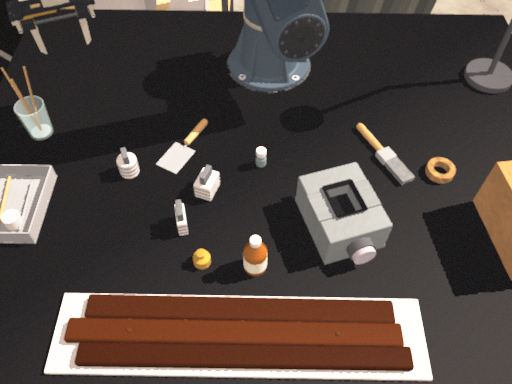

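View pics/side0.png

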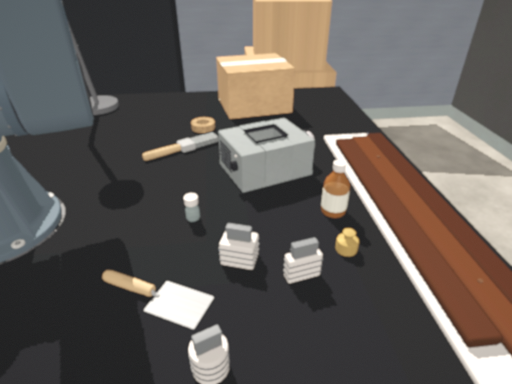

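The scene view has the wide cartridge at (207,183), the slim one at (181,218), the round one at (128,165) and the bay at (346,200). The side view has the wide cartridge at (239,247) and the bay at (266,135). I'll enlarge the crops to pick corners.

Run:
```python
import cv2,numpy as np
a=cv2.imread('pics/scene0.png');b=cv2.imread('pics/side0.png')
def c(im,x,y,w,h,W=400,H=300): return cv2.resize(im[y:y+h,x:x+w],(W,H),interpolation=cv2.INTER_CUBIC)
cv2.imwrite('pics/crops.png',np.vstack([np.hstack([c(a,187,160,40,40,400,300)*1,c(a,290,160,100,75)]),np.hstack([c(b,209,215,60,60),c(b,215,110,100,75)])]))
```

```text
(no output)
```

View pics/crops.png

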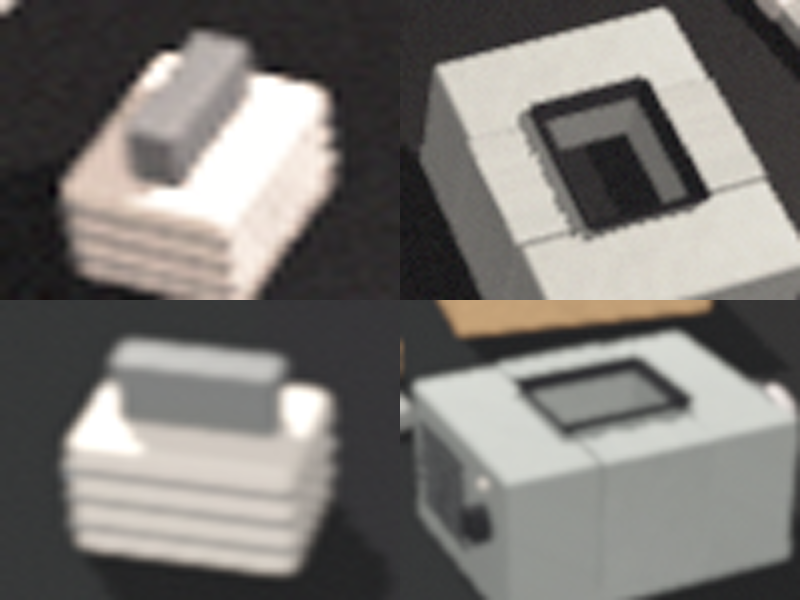

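The crops show the rib's top corners and the collar's outer corners clearly in both views. I'll triangulate them next.

```bash
cat > h.py <<'E'
from station import r
import numpy as np,cv2
from scipy.spatial.transform import Rotation as R
def P(n):
    p=r.camera_params(n);K=np.array([[p['fx'],0,p['cx']],[0,p['fy'],p['cy']],[0,0,1]])
    return K@np.c_[cv2.Rodrigues(np.array(p['rvec']))[0],p['tvec']]
def tri(a,b):
    X=cv2.triangulatePoints(P('scene'),P('side'),np.array(a,float).T,np.array(b,float).T);return (X[:3]/X[3]).T
def onz(n,uv,z):
    M=P(n);H=np.c_[M[:,:2],M[:,2]*z+M[:,3]];return np.array([(lambda v:v[:2]/v[2])(np.linalg.solve(H,[*q,1])) for q in uv])
E
python3 - <<'E'
from h import *
np.set_printoptions(precision=4,suppress=True)
sc=np.array([[192,36],[248,45],[184,146],[130,128]])/[10,7.5]+[187,160]
si=np.array([[120,40],[287,55],[279,80],[113,68]])/[6.667,5]+[209,215]
print(onz('scene',sc,.076));print(onz('side',si,.076))
cs=np.array([[130,105],[245,78],[310,192],[187,238]])/4+[290,160]
cd=np.array([[120,80],[237,58],[290,103],[168,133]])/4+[215,110]
print(onz('scene',cs,.103));print(onz('side',cd,.103))
print(tri([sc.mean(0),cs.mean(0)],[si.mean(0),cd.mean(0)]))
E
```

```text
[[ 0.4672 -0.1506]
 [ 0.4707 -0.1369]
 [ 0.5119 -0.1492]
 [ 0.505  -0.1625]]
[[ 0.4687 -0.1398]
 [ 0.5111 -0.153 ]
 [ 0.5076 -0.166 ]
 [ 0.4661 -0.1548]]
[[0.5467 0.1213]
 [0.526  0.1884]
 [0.6046 0.2165]
 [0.6361 0.1464]]
[[0.5302 0.1831]
 [0.6063 0.2078]
 [0.6271 0.1393]
 [0.5507 0.1081]]
[[ 0.488  -0.1503  0.0742]
 [ 0.5783  0.1684  0.0997]]
```

```bash
cat >> h.py <<'E'
def go(x,y,z,yaw):
    """tool-down pose, tool y axis along yaw (deg, mod 180): shift and turn in tool axes"""
    s=r.state();T=R.from_rotvec(s['tool_rot']);best=None
    for k in(0,180):
        c,n=np.cos(np.radians(yaw+k)),np.sin(np.radians(yaw+k))
        Y=np.array([c,n,0]);Z=np.array([0,0,-1.]);G=R.from_matrix(np.c_[np.cross(Y,Z),Y,Z])
        v=(T.inv()*G).as_rotvec()
        if best is None or np.linalg.norm(v)<np.linalg.norm(best):best=v
    d=T.inv().apply(np.array([x,y,z])-s['tool_pos'])
    print('t',s['t'],'d',d.round(4),'rv',best.round(4),'q6',s['qpos'][5],'rows',np.linalg.norm(d)/.0417,np.linalg.norm(best)/.125)
def wr(uv,z):
    """wrist pixels -> world points at height z (call before moving)"""
    p=r.camera_params('wrist');s=r.state();H=np.array(p['hand_eye']);T=R.from_rotvec(s['tool_rot'])
    q=(np.array(uv,float)-[p['cx'],p['cy']])/p['fx'];a=np.linalg.norm(q,axis=1)
    ray=np.c_[q/a[:,None]*np.sin(a)[:,None],np.cos(a)]
    d=T.apply(ray@H[:3,:3].T);o=T.apply(H[:3,3])+s['tool_pos']
    return o+d*((z-o[2])/d[:,2])[:,None]
E
python3 -c "
from h import *
go(.488,-.152,.2,73.5);print(r.state()['grip_width'])"
```

```text
t 0.15 d [ 0.3903 -0.2197  0.0184] rv [-9.000e-04  3.000e-04  6.878e-01] q6 -0.08462967614126361 rows 10.7502276738911 5.5025503133870455
1.000505384332396
```

```bash
python3 nudge.py '[[0.04,-0.022,0.002,0,0,0.1],[0.08,-0.044,0.004,0,0,0.2],[0.12,-0.066,0.006,0,0,0.3],[0.16,-0.088,0.008,0,0,0.4],[0.2,-0.11,0.01,0,0,0.5],[0.23,-0.13,0.012,0,0,0.6],[0.26,-0.145,0.014,0,0,0.688],[0.29,-0.163,0.016,0,0,0.688]]' 0.6; python3 -c "
from h import *
go(.488,-.152,.2,73.5)"
```

```text
t: 0.82
tool_pos: [0.4186, -0.2418, 0.2025]
tool_rot: [3.108, -0.46, 0.0]
ft_force: [0.8, -1.9, 0.0]
grip_width: 0.604
grasp_force: 0.0
t 0.8167 d [ 0.0404 -0.1061  0.0025] rv [ 0.     -0.0001 -0.006 ] q6 1.244608227406318 rows 2.7227343304914937 0.04806991919776145
```

```bash
python3 nudge.py '[[0.015,-0.036,0.001,0,0,-0.006],[0.028,-0.072,0.002,0,0,-0.006],[0.04,-0.106,0.0025,0,0,-0.006],[0.04,-0.106,0.0025,0,0,-0.006],[0.04,-0.106,0.0025,0,0,-0.006]]'
python3 - <<'E'
from h import *
go(.488,-.152,.2,73.5)
im=r.grab_frame('wrist');cv2.imwrite('pics/w1.png',im[:,:,::-1])
E
```

```text
t: 1.23
tool_pos: [0.4866, -0.1521, 0.1998]
tool_rot: [-3.111, 0.437, 0.001]
ft_force: [0.3, -1.0, -0.1]
grip_width: 0.598
grasp_force: 0.0
t 1.2333 d [ 0.0013 -0.0005 -0.0002] rv [-0.      0.0007  0.0088] q6 1.4557644238474652 rows 0.032946279741934134 0.07093304052814782
```

View pics/w1.png

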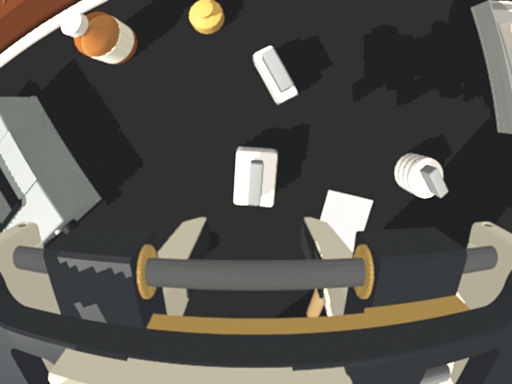

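The wrist view shows the wide cartridge at about (256,177) between the finger lines. Its rib is nearly parallel to the pads, leaning slightly. I'll enlarge it.

Run:
```python
import cv2
a=cv2.imread('pics/w1.png')
cv2.imwrite('pics/w1c.png',cv2.resize(a[140:215,220:295],(600,600),interpolation=cv2.INTER_CUBIC))
```

```text
(no output)
```

View pics/w1c.png

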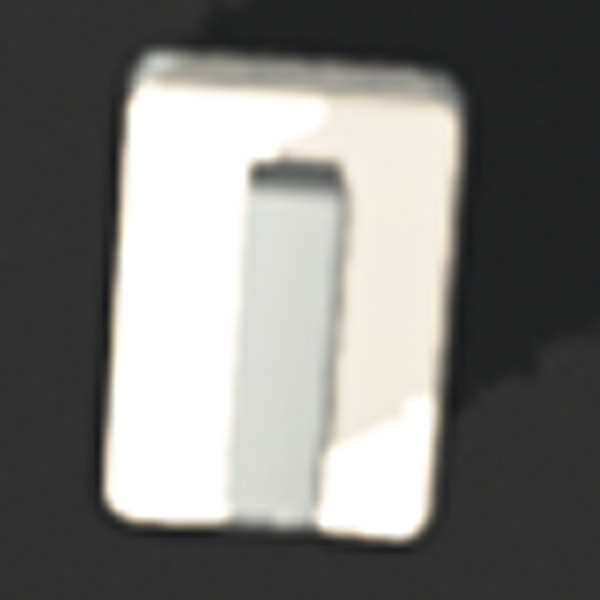

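The crop gives the rib-top corners at (250,188), (344,190), (318,525) and (232,520), and all four block-top corners.

Run:
```python
from h import *
np.set_printoptions(precision=4,suppress=True)
f=lambda L:np.array(L)/8+[220,140]
def rep(W):
    print(W[:,:2].mean(0),[np.linalg.norm(W[i]-W[i-1]).round(4) for i in range(4)],[np.degrees(np.arctan2(*(W[a]-W[b])[[1,0]])).round(1) for a,b in((0,3),(1,2),(1,0),(2,3))])
rep(wr(f([[250,188],[344,190],[318,525],[232,520]]),.076))
rep(wr(f([[130,85],[462,105],[430,540],[103,520]]),.05))
```

```text
[ 0.4855 -0.1541] [np.float64(0.0429), np.float64(0.0116), np.float64(0.0433), np.float64(0.011)] [np.float64(-19.4), np.float64(-20.2), np.float64(-107.4), np.float64(-109.6)]
[ 0.4855 -0.1535] [np.float64(0.0609), np.float64(0.0446), np.float64(0.061), np.float64(0.0457)] [np.float64(-20.5), np.float64(-19.4), np.float64(-109.6), np.float64(-109.8)]
```

The measured sizes match (61×45 mm block, 43 mm rib), so the cartridge centre is (0.4856,-0.1538) with yaw -19.8°.

```bash
python3 -c "
from h import *
go(.4856,-.1538,.057,70.2)"
```

```text
t 1.2833 d [-0.0002  0.0008  0.1429] rv [0.0002 0.0006 0.0648] q6 1.4552687547690046 rows 3.4268216487086 0.518595106814541
```

```bash
python3 nudge.py '[[0,0.001,0.035,0,0,0.065],[0,0.001,0.07,0,0,0.065],[0,0.001,0.1,0,0,0.065],[0,0.001,0.125,0,0,0.065],[0,0.001,0.143,0,0,0.065],[0,0.001,0.143,0,0,0.065]]' && python3 nudge.py '[[0,0,0,0,0,0],[0,0,0,0,0,0],[0,0,0,0,0,0],[0,0,0,0,0,0],[0,0,0,0,0,0],[0,0,0,0,0,0],[0,0,0,0,0,0]]' 0
```

```text
t: 1.78
tool_pos: [0.4833, -0.1549, 0.0541]
tool_rot: [-3.093, 0.546, 0.009]
ft_force: [-1.1, -0.1, -0.8]
grip_width: 0.602
grasp_force: 0.0
t: 2.37
tool_pos: [0.4861, -0.1543, 0.0575]
tool_rot: [3.094, -0.543, 0.001]
ft_force: [0.8, 0.3, -0.9]
grip_width: 0.145
grasp_force: 21.9
```

```bash
python3 nudge.py '[[0,0,-0.03,0,0,0],[0,0,-0.07,0,0,0],[0,0,-0.11,0,0,0],[0,0,-0.145,0,0,0],[0,0,-0.173,0,0,0],[0,0,-0.173,0,0,0]]'; python3 -c "
from h import *
go(.502,.137,.23,109)"
```

```text
t: 2.87
tool_pos: [0.488, -0.1551, 0.2357]
tool_rot: [3.092, -0.542, 0.013]
ft_force: [0.1, -0.1, -0.8]
grip_width: 0.148
grasp_force: 30.0
t 2.8667 d [-0.0862 -0.2795  0.0048] rv [ 0.0034 -0.0082 -0.6786] q6 1.5191298702134308 rows 7.013714789204021 5.428932873182878
```

```bash
python3 nudge.py '[[-0.01,-0.035,0,0,0,-0.1],[-0.021,-0.07,0,0,0,-0.2],[-0.033,-0.105,0,0,0,-0.3],[-0.043,-0.14,0,0,0,-0.4],[-0.055,-0.175,0,0,0,-0.5],[-0.065,-0.21,0,0,0,-0.6],[-0.076,-0.245,0,0,0,-0.679],[-0.086,-0.28,0,0,0,-0.679]]'; python3 nudge.py '[[0,0,0,0,0,0],[0,0,0,0,0,0],[0,0,0,0,0,0]]'
python3 - <<'E'
from h import *
im=r.grab_frame('wrist');cv2.imwrite('pics/w2.png',im[:,:,::-1])
cv2.imwrite('pics/w2c.png',cv2.resize(im[40:240,120:390,::-1],(800,593),interpolation=cv2.INTER_CUBIC))
E
```

```text
t: 3.53
tool_pos: [0.4996, 0.14, 0.2292]
tool_rot: [3.097, 0.527, -0.002]
ft_force: [0.7, -1.5, -1.0]
grip_width: 0.148
grasp_force: 30.0
t: 3.78
tool_pos: [0.4999, 0.1379, 0.2293]
tool_rot: [3.098, 0.519, -0.002]
ft_force: [-0.6, -0.6, -1.9]
grip_width: 0.15
grasp_force: 30.0
```

View pics/w2c.png

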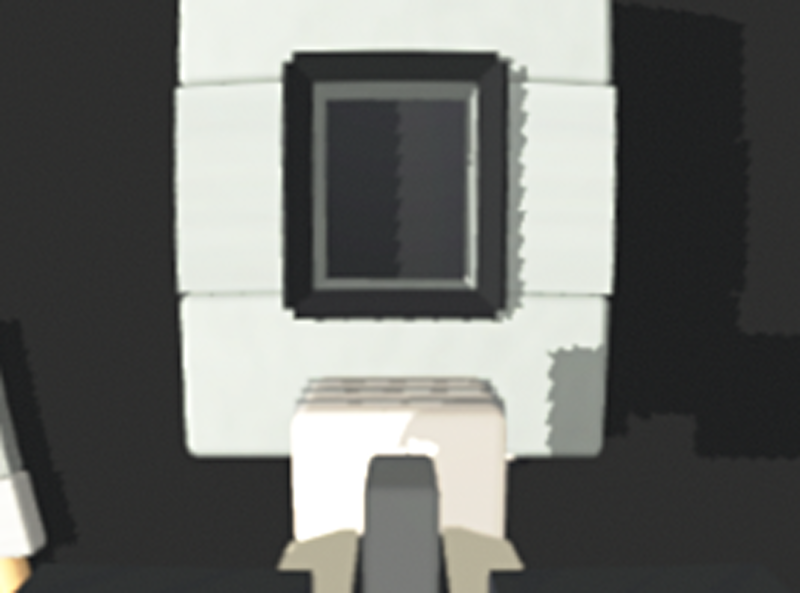

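The crop shows the collar's outer corners at (285,55), (508,55), (508,318) and (285,318), and its inner edge at about (315..477, 82..291). The held cartridge is square with it.

Run:
```python
from h import *
np.set_printoptions(precision=4,suppress=True)
f=lambda L:np.array(L)/2.963+[120,40]
def rep(W):
    print(W[:,:2].mean(0),[np.linalg.norm(W[i]-W[i-1]).round(4) for i in range(4)],[np.degrees(np.arctan2(*(W[a]-W[b])[[1,0]])).round(1) for a,b in((0,3),(1,2),(1,0),(2,3))])
rep(wr(f([[285,55],[508,55],[508,318],[285,318]]),.103))
rep(wr(f([[315,82],[477,82],[478,291],[315,291]]),.095))
s=r.state();z=s['tool_pos'][2]-.0575+.05
W=wr(f([[294,412],[505,408]]),z);T=R.from_rotvec(s['tool_rot']);print(W,T.inv().apply(W-s['tool_pos']))
# height check: collar from scene + wrist
print(tri([[344,198.3]],[[265.9,133.4]]))
go(.578,.165,.23,109)
```

```text
[0.5771 0.1651] [np.float64(0.0891), np.float64(0.0737), np.float64(0.089), np.float64(0.0748)] [np.float64(18.6), np.float64(19.3), np.float64(-71.2), np.float64(-71.1)]
[0.5771 0.1652] [np.float64(0.0723), np.float64(0.0548), np.float64(0.0723), np.float64(0.0558)] [np.float64(18.6), np.float64(19.4), np.float64(-71.2), np.float64(-71.1)]
[[0.5214 0.1675 0.222 ]
 [0.5361 0.1272 0.222 ]] [[ 0.03   -0.0214  0.0075]
 [ 0.0308  0.0215  0.0075]]
[[0.5782 0.1673 0.0999]]
t 3.8333 d [ 0.0827 -0.0007 -0.0006] rv [ 0.      0.0011 -0.0004] q6 1.4183001064178957 rows 1.9822482371181722 0.009808007506884611
```

Sizes and heights agree (89×74 mm collar, 72×55 mm well): the bay centre is (0.577,0.165) with yaw 18.9°, and the cartridge sits centred in the grip.

```bash
python3 nudge.py '[[0.03,0,0,0,0,0],[0.06,0,0,0,0,0],[0.082,0,0.01,0,0,0],[0.082,0,0.03,0,0,0],[0.082,0,0.03,0,0,0],[0.082,0,0.03,0,0,0]]'; python3 -c "
from h import *
go(.5771,.1652,.124,108.9)"
```

```text
t: 4.33
tool_pos: [0.5772, 0.1637, 0.1993]
tool_rot: [3.099, 0.517, -0.004]
ft_force: [-0.5, -0.0, -1.1]
grip_width: 0.146
grasp_force: 30.0
t 4.3333 d [ 0.0006 -0.0015  0.0753] rv [-0.0003  0.0028  0.0005] q6 1.4392677808864613 rows 1.8058255017942577 0.022984448541777957
```

```bash
python3 nudge.py '[[0.0005,-0.001,0.01,0,0,0],[0.0005,-0.001,0.025,0,0,0],[0.0005,-0.001,0.04,0,0,0],[0.0005,-0.001,0.052,0,0,0],[0.0005,-0.001,0.062,0,0,0],[0.0005,-0.001,0.07,0,0,0],[0.0005,-0.001,0.075,0,0,0],[0.0005,-0.001,0.075,0,0,0]]'; python3 nudge.py '[[0,0,0,0,0,0],[0,0,0,0,0,0]]'
```

```text
t: 5.0
tool_pos: [0.5777, 0.1659, 0.1243]
tool_rot: [3.098, 0.519, -0.002]
ft_force: [-1.0, -0.3, -1.0]
grip_width: 0.146
grasp_force: 30.0
t: 5.17
tool_pos: [0.5784, 0.1661, 0.1258]
tool_rot: [-3.098, -0.519, -0.002]
ft_force: [-0.4, 0.8, -1.4]
grip_width: 0.148
grasp_force: 30.0
```

```bash
python3 nudge.py '[[0,0,0.001,0,0,0],[0,0,0.0025,0,0,0],[0,0,0.0025,0,0,0],[0,0,0.0025,0,0,0]]'; python3 nudge.py '[[0,0,0,0,0,0],[0,0,0,0,0,0],[0,0,0,0,0,0],[0,0,0,0,0,0],[0,0,0,0,0,0]]' 0.5; python3 nudge.py '[[0,0,-0.01,0,0,0],[0,0,-0.03,0,0,0],[0,0,-0.05,0,0,0],[0,0,-0.06,0,0,0],[0,0,-0.06,0,0,0],[0,0,-0.06,0,0,0]]'
python3 - <<'E'
from h import *
go(.5771,.1652,.145,108.9)
a=r.grab_frame('wrist')[60:260,120:390,::-1];b=r.grab_frame('side')[95:195,200:335,::-1]
cv2.imwrite('pics/w3.png',np.hstack([cv2.resize(a,(400,296)),cv2.resize(b,(400,296))]))
E
```

```text
t: 5.5
tool_pos: [0.578, 0.166, 0.1227]
tool_rot: [-3.098, -0.519, -0.0]
ft_force: [-0.3, 0.9, -2.0]
grip_width: 0.147
grasp_force: 30.0
t: 5.92
tool_pos: [0.5781, 0.1661, 0.1227]
tool_rot: [-3.098, -0.519, -0.0]
ft_force: [-0.6, -0.1, 0.6]
grip_width: 0.453
grasp_force: 0.0
t: 6.42
tool_pos: [0.5781, 0.166, 0.1828]
tool_rot: [-3.098, -0.519, -0.001]
ft_force: [-0.8, 0.8, -0.4]
grip_width: 0.502
grasp_force: 0.0
t 6.4167 d [-0.0012  0.0005  0.0378] rv [ 0.     -0.0007  0.0019] q6 1.4413087042399748 rows 0.9064077371991984 0.015829014004788606
```

View pics/w3.png

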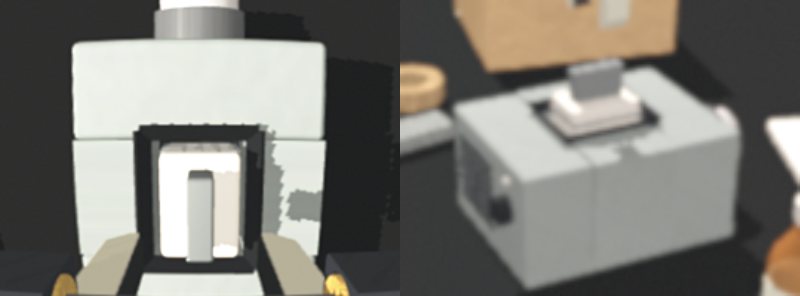

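The cartridge stands upright in the bay with its block proud of the box, so the carriage is still up. Next I'll shut the fingers and push on the rib's top.

```bash
python3 nudge.py '[[-0.001,0,0,0,0,0],[-0.001,0,0,0,0,0],[-0.001,0,0,0,0,0],[-0.001,0,0,0,0,0],[-0.001,0,0.01,0,0,0],[-0.001,0,0.025,0,0,0],[-0.001,0,0.036,0,0,0],[-0.001,0,0.036,0,0,0]]' 0; python3 nudge.py '[[0,0,0.006,0,0,0],[0,0,0.012,0,0,0],[0,0,0.017,0,0,0],[0,0,0.022,0,0,0],[0,0,0.026,0,0,0],[0,0,0.029,0,0,0],[0,0,0.031,0,0,0],[0,0,0.031,0,0,0]]'
```

```text
t: 7.18
tool_pos: [0.5757, 0.1654, 0.1437]
tool_rot: [3.098, 0.519, -0.007]
ft_force: [-0.5, 0.7, 0.1]
grip_width: 0.014
grasp_force: 0.0
t: 7.85
tool_pos: [0.5772, 0.1657, 0.1155]
tool_rot: [3.098, 0.519, 0.001]
ft_force: [-0.3, -0.1, 5.1]
grip_width: 0.004
grasp_force: 2.6
```

```bash
python3 nudge.py '[[0,0,0.001,0,0,0],[0,0,0.002,0,0,0],[0,0,0.002,0,0,0],[0,0,0.002,0,0,0]]'
```

```text
t: 8.18
tool_pos: [0.5775, 0.1658, 0.1144]
tool_rot: [-3.098, -0.519, -0.002]
ft_force: [-2.3, -0.9, 9.3]
grip_width: 0.008
grasp_force: 4.8
```

```bash
python3 nudge.py '[[0,0,0.001,0,0,0],[0,0,0.002,0,0,0],[0,0,0.002,0,0,0],[0,0,0.002,0,0,0]]'
```

```text
t: 8.52
tool_pos: [0.5781, 0.1659, 0.1143]
tool_rot: [-3.098, -0.519, -0.005]
ft_force: [-6.8, -1.8, 25.6]
grip_width: 0.008
grasp_force: 12.7
```

The force rose to 25 N with no further travel, so the carriage is at the stop. I'll release straight up.

```bash
python3 nudge.py '[[0,0,-0.005,0,0,0],[0,0,-0.012,0,0,0],[0,0,-0.025,0,0,0],[0,0,-0.045,0,0,0],[0,0,-0.07,0,0,0],[0,0,-0.085,0,0,0],[0,0,-0.085,0,0,0],[0,0,-0.085,0,0,0]]'
python3 - <<'E'
from h import *
a=r.grab_frame('wrist')[60:260,120:390,::-1];b=r.grab_frame('side')[95:195,200:335,::-1]
cv2.imwrite('pics/w4.png',np.hstack([cv2.resize(a,(400,296)),cv2.resize(b,(400,296))]))
E
```

```text
t: 9.18
tool_pos: [0.5771, 0.1657, 0.1966]
tool_rot: [-3.098, -0.519, -0.001]
ft_force: [-0.5, 0.1, -0.7]
grip_width: 0.001
grasp_force: 0.0
```

View pics/w4.png

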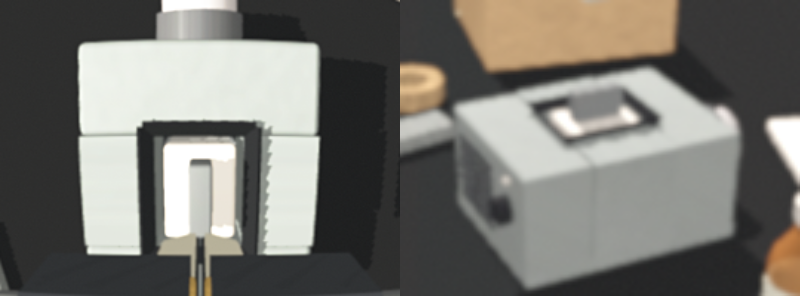

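The block now sits level with the box top, held down and upright, and the gripper is clear.

```bash
python3 -c "
from station import r
print(r.job_done())"
```

```text
the job is handed in; nothing more can be done
None
```

The wide cartridge is standing upright in the bay, pushed to the stop and released; the last pictures show the catch holding it down and the gripper clear, and I handed the job in at about 9 s (no verdict was returned).

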